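Make up a tray of three steel punches

TASK

Make up the tray so that it holds exactly three of the steel punches with blue heads, lying flat, one to a lane and all with their tips towards the tray's red end; any lanes will do, and one lane stays empty. The brass punch does not belong in the set: lay it flat on the black mat, and leave the spare steel punch on the mat too. Do not disturb the jar, the screwdriver or the steel block.

Things in the scene. Friction and masses are not known exactly. Their poses are not given: they have to be found in the camera images.
- tray: shallow pale-wood tray, fixed, 150 mm (its x) by 200 mm (its y); red rim and 12 mm red strip at its +x end; origin: centre of its underside, on the bench; floor top at 6 mm. Dark ribs (16 mm wide) and rims, 5 mm above that floor, make four lanes along x, middle lines at y = -69, -23, 23, 69 mm, each 30 mm wide, 130 mm long inside (x -65 to +65)
- mat: black rubber mat, fixed, 250 mm (its x) by 290 mm (its y), 6 mm thick; origin at the centre of its underside. Three steel punches start on it, pointing in various directions, their middles at least 95 mm apart, with the +x, +y quarter of it left free
- brass: the odd one out: an all-brass punch of the same shape, no blue; starts in a tray lane; square shank 16 x 16 x 70 mm, then a stepped tip 18 mm long (11, then 6 mm square); 88 mm overall, about 150 g. Origin under the middle of the shank (8 mm below its axis), x towards the tip: shank from x = -35 to +35 mm, tip ends at +53 mm
- steel0: steel punch, striking head (last 12 mm) painted blue; square shank 16 x 16 x 70 mm, then a stepped tip 18 mm long (11, then 6 mm square); 88 mm overall, about 150 g. Origin under the middle of the shank (8 mm below its axis), x towards the tip: shank from x = -35 to +35 mm, tip ends at +53 mm; starts in a tray lane, tip already towards the red end
- steel1: steel punch, striking head (last 12 mm) painted blue; square shank 16 x 16 x 70 mm, then a stepped tip 18 mm long (11, then 6 mm square); 88 mm overall, about 150 g. Origin under the middle of the shank (8 mm below its axis), x towards the tip: shank from x = -35 to +35 mm, tip ends at +53 mm; starts on the mat
- steel2: steel punch, striking head (last 12 mm) painted blue; square shank 16 x 16 x 70 mm, then a stepped tip 18 mm long (11, then 6 mm square); 88 mm overall, about 150 g. Origin under the middle of the shank (8 mm below its axis), x towards the tip: shank from x = -35 to +35 mm, tip ends at +53 mm; starts on the mat
- steel3: steel punch, striking head (last 12 mm) painted blue; square shank 16 x 16 x 70 mm, then a stepped tip 18 mm long (11, then 6 mm square); 88 mm overall, about 150 g. Origin under the middle of the shank (8 mm below its axis), x towards the tip: shank from x = -35 to +35 mm, tip ends at +53 mm; starts on the mat
- steel0_tip (a point): middle of the tip's end face of steel0, on its axis
- steel0_head (a point): middle of the striking-head end face of steel0, on its axis
- steel1_tip (a point): middle of the tip's end face of steel1, on its axis
- steel1_head (a point): middle of the striking-head end face of steel1, on its axis
- steel2_tip (a point): middle of the tip's end face of steel2, on its axis
- steel2_head (a point): middle of the striking-head end face of steel2, on its axis
- steel3_tip (a point): middle of the tip's end face of steel3, on its axis
- steel3_head (a point): middle of the striking-head end face of steel3, on its axis
- brass_tip (a point): middle of the tip's end face of brass, on its axis
- brass_head (a point): middle of the striking-head end face of brass, on its axis
- jar: bystander: closed glass jar, 60 mm across, 75 mm tall, beyond the tray and mat; origin at the centre of its underside
- driver: bystander: screwdriver with a dark handle, 160 mm long, lying on the bench beyond the tray and mat; origin under its middle
- block: bystander: steel bench block, 70 x 70 x 25 mm, beyond the tray and mat; origin at the centre of its underside

How it is judged:
At the end, for the whole second after the job is handed in: Three steel punches lie flat in the tray, one to a lane, tips to the red end and inside the lane's length (3 mm); the fourth steel punch and the brass one lie flat on the mat; both ends of every punch are within 1.5 mm of lying height (axis 14 mm above the bench); all at rest (horizontal distance between brass and mat below 0.19 m and height (world z) of steel0_tip between 0.0125 and 0.0155 m and height (world z) of steel0_head between 0.0125 and 0.0155 m and height (world z) of steel1_tip between 0.0125 and 0.0155 m and height (world z) of steel1_head between 0.0125 and 0.0155 m and height (world z) of steel2_tip between 0.0125 and 0.0155 m and height (world z) of steel2_head between 0.0125 and 0.0155 m and height (world z) of steel3_tip between 0.0125 and 0.0155 m and height (world z) of steel3_head between 0.0125 and 0.0155 m and height (world z) of brass_tip between 0.0125 and 0.0155 m and height (world z) of brass_head between 0.0125 and 0.0155 m and ((horizontal distance between steel0 and mat below 0.19 m and x of steel1_tip in the frame of tray between 0.017 and 0.068 m and y of steel1_tip in the frame of tray between -0.09 and 0.09 m and x of steel2_tip in the frame of tray between 0.017 and 0.068 m and y of steel2_tip in the frame of tray between -0.09 and 0.09 m and x of steel3_tip in the frame of tray between 0.017 and 0.068 m and y of steel3_tip in the frame of tray between -0.09 and 0.09 m) or (horizontal distance between steel1 and mat below 0.19 m and x of steel0_tip in the frame of tray between 0.017 and 0.068 m and y of steel0_tip in the frame of tray between -0.09 and 0.09 m and x of steel2_tip in the frame of tray between 0.017 and 0.068 m and y of steel2_tip in the frame of tray between -0.09 and 0.09 m and x of steel3_tip in the frame of tray between 0.017 and 0.068 m and y of steel3_tip in the frame of tray between -0.09 and 0.09 m) or (horizontal distance between steel2 and mat below 0.19 m and x of steel0_tip in the frame of tray between 0.017 and 0.068 m and y of steel0_tip in the frame of tray between -0.09 and 0.09 m and x of steel1_tip in the frame of tray between 0.017 and 0.068 m and y of steel1_tip in the frame of tray between -0.09 and 0.09 m and x of steel3_tip in the frame of tray between 0.017 and 0.068 m and y of steel3_tip in the frame of tray between -0.09 and 0.09 m) or (horizontal distance between steel3 and mat below 0.19 m and x of steel0_tip in the frame of tray between 0.017 and 0.068 m and y of steel0_tip in the frame of tray between -0.09 and 0.09 m and x of steel1_tip in the frame of tray between 0.017 and 0.068 m and y of steel1_tip in the frame of tray between -0.09 and 0.09 m and x of steel2_tip in the frame of tray between 0.017 and 0.068 m and y of steel2_tip in the frame of tray between -0.09 and 0.09 m)) and linear speed of each of steel0, steel1, steel2, steel3, brass below 0.02 m/s); the robot touches nothing.
It fails at once if the jar is pushed more than 30 mm from its place (distance of jar from where it was at the start of the episode above 0.03 m).
It fails at once if the driver is pushed more than 30 mm from its place (distance of driver from where it was at the start of the episode above 0.03 m).
It fails at once if the block is pushed more than 30 mm from its place (distance of block from where it was at the start of the episode above 0.03 m).
It also fails if it takes over 70 s, if anything falls off the work surface, if the arm or the gripper's body presses on something with over 40 N, if the wrist force passes 120 N, or if a joint passes its speed limit or range.

ROBOT

A 6-joint arm with a two-finger parallel gripper is mounted at the origin on the work surface. World frame = base frame: x ahead of the robot, y to its left, z up, the work surface at z = 0. Lengths are in m, angles in rad, forces in N, time in s.
With the tool pointing down it reaches from about 0.325 to 0.875 m from the base axis. Payload 4.4 kg.
Tool frame: the origin (TCP) lies at the very end of the fingers, on their centre line; the grasp point (between the pads) lies 19 mm behind it; z points along the fingers, y is the line along which they close (so a half turn about z gives the same grasp; the last joint's range is limited). The gripper opens to 85 mm and grips with 20 to 120 N. Pads are 22 mm wide; open, the fingers measure 114 mm over their backs; the gripper's body (76 mm by 85 mm) begins 54 mm behind the grasp point. The pads swing forward as they close: fully open they stand 13 mm farther back than shut.
Start: joints at [-1.369, 0.207, 1.542, -0, 1.393, -0.15], TCP at [0.198, -0.54, 0.231] pointing down, gripper open.
Joint ranges: [-2.73, 2.73], [-0.86, 2.22], [0.23, 2.46], [-1.11, 4.25], [0.08, 2.63], [-2.82, 2.82]. Speed limits (rad/s): [2.79, 2.79, 3.14, 3.14, 3.14, 3.14].

INTERFACE

Orientations are given as [roll, pitch, yaw] about the fixed x, y, z axes, in that order (R = Rz(yaw) Ry(pitch) Rx(roll)).
In Python, from station import ctrl gives the robot as it stands.
- The arm moves only by the tool play_rows, never from a script. Its argument "deltas" is a list of rows, each an object of numbers: "wx", "wy", "wz": the turn, a rotation vector about the world's x, y, z scaled (see below); "x", "y", "z": the shift along the world's x, y, z scaled (see below); "jaw": the finger opening in mm, from 0 to 85.4. A call has 1 to 20 rows; each row is the pose to reach, as a shift and turn from the pose commanded when the call began; what a row does not reach only later rows make up. The controller multiplies each number of a shift by 0.25 m and each number of a turn by 90 degrees. A row lasts 1/10 s, in which the tool goes at most 50 mm and 8.59 degrees, less where a joint would pass 70% of its speed; a pose out of reach is approached as far as the arm can. A call with a number of a shift or a turn outside -1 to 1 is refused whole. A call with a gripper value outside its range is refused whole. The fingers move at their own pace and stop on an object; "grip_force" is the grip in N (left out, the last holds). Time passes only in rows, so rows that repeat a pose let the fingers close. It gives the time, the measured TCP pose, the force, the opening and the grip force at its end, in the units of the state.
- ctrl.observe(): the state, without advancing time (a new reading comes with each control period).
- ctrl.get_image(name): name is "scene" or "top"; returns a dict with "pixels" (480x640x3 uint8, red, green, blue), "range_z" (480x640 float32, m along the optical axis (not along the pixel's ray), 0 where there is no reading), "mtx" (3x3 intrinsics, pixels), "extrinsics" (4x4, takes a point from camera to world coordinates). Camera axes: x right, y up, looking along -z (the intrinsics and any distortion apply to the point x, -y, -z); pixel columns grow to the right and rows downward; lengths in m; the calibration is good to about 2 mm. A picture is of the moment at which its call begins.
- ctrl.sign_off(): hands the job in; it is judged then, once.
The state is a dict: "time": time; "qpos": joint angles; "qd": joint speeds; "joint_torque": joint torques, N m; "position": TCP position; "tcp_rot": TCP orientation; "ft_force": force on the tool from outside, world axes, zero at the start; "ft_torque": the same for the moment, N m; "finger_gap": finger opening in m; "gripper_force": force on a finger pad.
Only numpy, scipy, OpenCV 4.12 (cv2) and the standard library are available. Lean on these libraries where they do the work, as an engineer would, in place of code of your own. Each camera call takes 0.05 s, during which the arm holds its last target. There are 200 camera calls.

## Working session

There is one attempt and no reset: what is moved stays moved. The work goes in short steps, Python scripts to look and compute and a tool call to move; the robot and the scene stay as the last step left them, time stands still between calls to the robot, and variables do not carry over. Pictures are saved under pics/ and viewed, at most 10 in all, crops included, and the job is handed in when it is done.

Besides the shell and the picture viewer there is one more tool, called after ">>>" as name([rows], argument=value, ...), one row to a line, values as JSON. play_rows: Moves the arm, as the interface text tells. Shifts and turns lie within -1 to 1; 1 stands for 0.25 m of shift or 90 degrees of turn. Its arguments: {"type":"object","properties":{"deltas":{"type":"array"},"grip_force":{"type":"number"}},"required":["deltas"]}

```bash
mkdir -p pics && python3 - <<'E'
from station import ctrl
import cv2,numpy as np
s=ctrl.observe();print({k:np.round(v,3).tolist() for k,v in s.items()})
for n in("top","scene"):
    d=ctrl.get_image(n);cv2.imwrite(f"pics/{n}0.png",d["pixels"][...,::-1]);np.savez(f"{n}0.npz",**d)
    print(n,d["mtx"].round(1).tolist(),d["extrinsics"].round(3).tolist(),[k for k in d])
E
```

```text
{'time': 0.0, 'qpos': [-1.37, 0.207, 1.543, -0.0, 1.393, -0.15], 'qd': [-0.0, 0.0, -0.002, 0.001, -0.0, -0.001], 'joint_torque': [0.001, -38.303, -29.16, -0.0, 0.011, 0.0], 'position': [0.198, -0.539, 0.23], 'tcp_rot': [-3.139, -0.0, 0.352], 'ft_force': [-0.061, -0.359, 0.374], 'ft_torque': [-0.01, 0.047, 0.003], 'gripper_force': 0.0, 'finger_gap': 0.085}
top [[600.6, 0.0, 320.1], [0.0, 600.6, 231.4], [0.0, 0.0, 1.0]] [[0.003, 0.986, -0.169, 0.428], [-1.0, 0.006, 0.016, 0.019], [0.017, 0.169, 0.985, 1.162], [0.0, 0.0, 0.0, 1.0]] ['pixels', 'range_z', 'mtx', 'extrinsics']
scene [[536.4, 0.0, 326.2], [0.0, 536.4, 251.2], [0.0, 0.0, 1.0]] [[0.812, -0.353, 0.466, 1.118], [0.584, 0.482, -0.653, -0.73], [0.006, 0.802, 0.597, 0.738], [0.0, 0.0, 0.0, 1.0]] ['pixels', 'range_z', 'mtx', 'extrinsics']
```

View pics/top0.png

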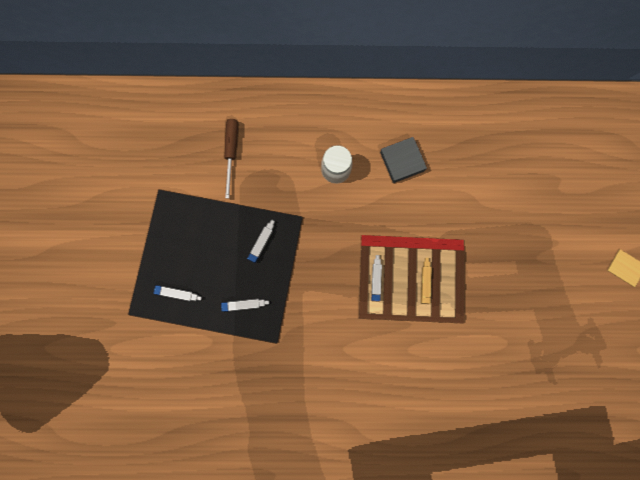

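The top view shows the tray at (412,280), its red end up (+x), with steel0 at (377,278) and brass at (427,281). The mat is at (215,266), with steel punches at (262,241), (178,293) and (245,304). The mat's free quarter is upper left. The driver (231,158), jar (337,163) and block (404,160) are all beyond.

```bash
cat > h.py <<'E'
import cv2,numpy as np
def world(d,uv,z):
    uv=np.atleast_2d(np.asarray(uv,float));K=d["mtx"];E=d["extrinsics"]
    r=np.c_[(uv[:,0]-K[0,2])/K[0,0],-(uv[:,1]-K[1,2])/K[1,1],-np.ones(len(uv))]@E[:3,:3].T
    return E[:3,3]+r*((z-E[2,3])/r[:,2])[:,None]
def heights(d):
    K=d["mtx"];E=d["extrinsics"];v,u=np.mgrid[:480,:640];Z=d["range_z"]
    c=np.stack([(u-K[0,2])/K[0,0]*Z,-(v-K[1,2])/K[1,1]*Z,-Z],-1)
    return (c@E[:3,:3].T+E[:3,3])
def rect(d,m,z):
    c=max(cv2.findContours(m.astype(np.uint8),0,2)[0],key=cv2.contourArea)
    w=world(d,cv2.boxPoints(cv2.minAreaRect(c)),z)[:,:2];e=np.diff(w,axis=0)
    return w.mean(0),np.linalg.norm(e[:2],axis=1),np.degrees(np.arctan2(e[:2,1],e[:2,0])),w
def punches(d):
    P=heights(d);hsv=cv2.cvtColor(d["pixels"],cv2.COLOR_RGB2HSV).astype(int)
    H,S,V=hsv[...,0],hsv[...,1],hsv[...,2]
    blue=(H>100)&(H<125)&(S>110)&(V>50)
    m=(P[...,2]>.0165)&(P[...,2]<.035)&(P[...,0]<.56)&(P[...,0]>.25)&(abs(P[...,1])<.45)
    m=cv2.morphologyEx(m.astype(np.uint8),cv2.MORPH_OPEN,np.ones((2,2)))
    n,l,st,_=cv2.connectedComponentsWithStats(m);out=[]
    for i in range(1,n):
        if not 80<st[i,4]<1500: continue
        c=l==i;v,u=np.nonzero(c);q=world(d,np.c_[u,v],.022)[:,:2]
        (cx,cy),wh,a=cv2.minAreaRect(q.astype(np.float32)*1000)
        box=cv2.boxPoints(((cx,cy),wh,a));k=0 if np.linalg.norm(box[1]-box[0])>np.linalg.norm(box[2]-box[1]) else 1
        t=box[k+1]-box[k];t/=np.linalg.norm(t)
        b=c&blue;nb=int(b.sum())
        if nb>8:
            vb,ub=np.nonzero(b);h=world(d,np.c_[ub,vb],.022)[:,:2].mean(0)*1000
            if t@(np.array([cx,cy])-h)<0:t=-t
        else:  # tip is the narrower end: pixel mass lies towards the head
            if t@(np.array([cx,cy])-q.mean(0)*1000)<0:t=-t
        out.append((st[i,:5].tolist(),nb,"ctr",np.round([cx,cy],1),"LxW",np.round(sorted(wh),1),"shank",np.round(np.array([cx,cy])-9*t,1),"dir",round(np.degrees(np.arctan2(t[1],t[0])),1),"z",np.round(np.median(P[c][:,2])*1e3,1)))
    return out
E
python3 - <<'E'
from h import *
for n in("top","scene"):
    d=dict(np.load(n+"0.npz"));print(n)
    for o in punches(d):print(*o)
    hsv=cv2.cvtColor(d["pixels"],cv2.COLOR_RGB2HSV).astype(int);P=heights(d)
    red=((hsv[...,0]<8)|(hsv[...,0]>172))&(hsv[...,1]>150)&(hsv[...,2]>80)&(abs(P[...,2])<.03)
    print("red",*[np.round(x,4).tolist() for x in rect(d,red,.011)])
    mat=(hsv[...,2]<45)&(abs(P[...,2])<.025)&(P[...,1]>0)&(P[...,0]>.25)&(P[...,0]<.62)
    print("mat",*[np.round(x,4).tolist() for x in rect(d,cv2.morphologyEx(mat.astype(np.uint8),cv2.MORPH_CLOSE,np.ones((9,9))),.006)])
E
```

```text
top
[373, 266, 10, 36, 313] 39 ctr [ 524.6 -108.5] LxW [16.3 67.6] shank [ 515.6 -107.9] dir -3.4 z 23.2
[423, 267, 10, 38, 326] 0 ctr [ 521.3 -203.2] LxW [16.8 71. ] shank [ 512.3 -202.6] dir -3.7 z 22.9
[155, 287, 47, 15, 367] 32 ctr [501.7 267.7] LxW [16.1 87.8] shank [503.4 276.6] dir -100.6 z 23.1
[223, 300, 46, 13, 366] 36 ctr [481.8 141.1] LxW [16.3 85.5] shank [480.9 150.1] dir -83.7 z 23.0
red [0.6055, -0.1789] [0.0218, 0.2018] [-3.1523, -92.404] [[0.5989, -0.0777], [0.6206, -0.0789], [0.6122, -0.2805], [0.5904, -0.2786]]
mat [0.5434, 0.2058] [0.2108, 0.2961] [-7.8084, -100.7397] [[0.4659, 0.3634], [0.6747, 0.3348], [0.6196, 0.0439], [0.4132, 0.0812]]
scene
[347, 197, 26, 15, 143] 13 ctr [510.9 263.7] LxW [21.9 89.8] shank [512.7 272.5] dir -101.5 z 20.1
[314, 215, 21, 19, 153] 9 ctr [491.5 138.2] LxW [19.2 89. ] shank [490.3 147.1] dir -82.8 z 20.4
[255, 276, 28, 18, 204] 13 ctr [ 530.4 -111. ] LxW [20.9 68.4] shank [ 521.4 -110.8] dir -1.3 z 22.3
[221, 300, 30, 20, 255] 0 ctr [ 528.3 -205.7] LxW [19.7 73.1] shank [ 537.3 -206.2] dir 176.7 z 22.0
red [0.6073, -0.1825] [0.2035, 0.0354] [87.8977, -24.7547] [[0.5884, -0.2782], [0.5958, -0.0749], [0.628, -0.0897], [0.617, -0.2873]]
mat [0.5781, 0.1116] [0.0047, 0.0201] [94.2382, -24.94] [[0.5692, 0.1135], [0.5689, 0.1181], [0.5871, 0.1096], [0.5874, 0.1051]]
```

```bash
sed -i 's/<\.56/<.66/' h.py && python3 - <<'E'
from h import *
d=dict(np.load("top0.npz"))
for o in punches(d):print(*o)
P=heights(d);hsv=cv2.cvtColor(d["pixels"],cv2.COLOR_RGB2HSV)
# lane floors: pale wood
m=((P[...,0]>.45)&(P[...,0]<.62)&(P[...,1]>-.28)&(P[...,1]<-.07)&(hsv[...,2]>110)&~((hsv[...,0]<8)&(hsv[...,1]>150))).astype(np.uint8)
for c in cv2.findContours(m,0,2)[0]:
    if cv2.contourArea(c)>300:
        w=world(d,c[:,0],.006)[:,:2].astype(np.float32)*1000;print("lane",cv2.minAreaRect(w))
E
```

```text
[250, 222, 25, 41, 351] 42 ctr [603.7 110.7] LxW [17.  85.3] shank [595.7 114.8] dir -27.1 z 22.6
[373, 256, 10, 46, 361] 39 ctr [ 534.1 -109. ] LxW [16.3 86.6] shank [ 525.1 -108.5] dir -3.4 z 23.0
[423, 263, 10, 42, 348] 0 ctr [ 525.1 -203.5] LxW [16.8 78.6] shank [ 516.1 -202.9] dir -3.7 z 22.6
[155, 287, 47, 15, 367] 32 ctr [501.7 267.7] LxW [16.1 87.8] shank [503.4 276.6] dir -100.6 z 23.1
[223, 300, 46, 13, 366] 36 ctr [481.8 141.1] LxW [16.3 85.5] shank [480.9 150.1] dir -83.7 z 23.0
lane ((527.6942749023438, -244.84732055664062), (30.799692153930664, 131.4376220703125), 88.01710510253906)
lane ((529.610595703125, -198.40451049804688), (30.75779914855957, 131.47071838378906), 88.40634155273438)
lane ((531.4503173828125, -153.06069946289062), (30.95304298400879, 131.34861755371094), 87.6151351928711)
lane ((533.3054809570312, -106.69649505615234), (31.04427146911621, 131.3233642578125), 87.92737579345703)
lane ((533.620849609375, -175.10948181152344), (208.79676818847656, 168.0841064453125), 89.60417175292969)
```

>>> play_rows([
  {"x": 0.2, "y": 0.2, "z": -0.08, "wz": -0.06, "jaw": 40},
  {"x": 0.4, "y": 0.4, "z": -0.16, "wz": -0.12, "jaw": 40},
  {"x": 0.6, "y": 0.6, "z": -0.24, "wz": -0.18, "jaw": 40},
  {"x": 0.8, "y": 0.8, "z": -0.32, "wz": -0.24, "jaw": 40},
  {"x": 1, "y": 1, "z": -0.4, "wz": -0.256, "jaw": 40},
  {"x": 1, "y": 1, "z": -0.4, "wz": -0.256, "jaw": 40},
  {"x": 1, "y": 1, "z": -0.4, "wz": -0.256, "jaw": 40},
  {"x": 1, "y": 1, "z": -0.4, "wz": -0.256, "jaw": 40},
  {"x": 1, "y": 1, "z": -0.4, "wz": -0.256, "jaw": 40},
], grip_force=60)

```text
invalid input
```

>>> play_rows([
  {"x": 0.5, "y": 0.5, "z": -0.2, "wx": 0.0, "wy": 0.0, "wz": -0.13, "jaw": 40.0},
  {"x": 1.0, "y": 1.0, "z": -0.4, "wx": 0.0, "wy": 0.0, "wz": -0.256, "jaw": 40.0},
  {"x": 1.0, "y": 1.0, "z": -0.4, "wx": 0.0, "wy": 0.0, "wz": -0.256, "jaw": 40.0},
  {"x": 1.0, "y": 1.0, "z": -0.4, "wx": 0.0, "wy": 0.0, "wz": -0.256, "jaw": 40.0},
  {"x": 1.0, "y": 1.0, "z": -0.4, "wx": 0.0, "wy": 0.0, "wz": -0.256, "jaw": 40.0},
  {"x": 1.0, "y": 1.0, "z": -0.4, "wx": 0.0, "wy": 0.0, "wz": -0.256, "jaw": 40.0},
  {"x": 1.0, "y": 1.0, "z": -0.4, "wx": 0.0, "wy": 0.0, "wz": -0.256, "jaw": 40.0},
  {"x": 1.0, "y": 1.0, "z": -0.4, "wx": 0.0, "wy": 0.0, "wz": -0.256, "jaw": 40.0},
  {"x": 1.0, "y": 1.0, "z": -0.4, "wx": 0.0, "wy": 0.0, "wz": -0.256, "jaw": 40.0},
  {"x": 1.0, "y": 1.0, "z": -0.4, "wx": 0.0, "wy": 0.0, "wz": -0.256, "jaw": 40.0},
], grip_force=60)

```text
time: 1.1
position: [0.4479, -0.2896, 0.1309]
tcp_rot: [-3.142, 0.001, -0.049]
ft_force: [-0.7, 0.2, -0.2]
finger_gap: 0.04
gripper_force: 0.0
```

>>> play_rows([
  {"x": 0.284, "y": 0.348, "z": 0.0, "wx": 0.0, "wy": 0.0, "wz": 0.0, "jaw": 40.0},
  {"x": 0.284, "y": 0.348, "z": 0.0, "wx": 0.0, "wy": 0.0, "wz": 0.0, "jaw": 40.0},
  {"x": 0.284, "y": 0.348, "z": 0.0, "wx": 0.0, "wy": 0.0, "wz": 0.0, "jaw": 40.0},
  {"x": 0.284, "y": 0.348, "z": -0.16, "wx": 0.0, "wy": 0.0, "wz": 0.0, "jaw": 40.0},
  {"x": 0.284, "y": 0.348, "z": -0.3, "wx": 0.0, "wy": 0.0, "wz": 0.0, "jaw": 40.0},
  {"x": 0.284, "y": 0.348, "z": -0.38, "wx": 0.0, "wy": 0.0, "wz": 0.0, "jaw": 40.0},
  {"x": 0.284, "y": 0.348, "z": -0.43, "wx": 0.0, "wy": 0.0, "wz": 0.0, "jaw": 40.0},
  {"x": 0.284, "y": 0.348, "z": -0.472, "wx": 0.0, "wy": 0.0, "wz": 0.0, "jaw": 40.0},
  {"x": 0.284, "y": 0.348, "z": -0.472, "wx": 0.0, "wy": 0.0, "wz": 0.0, "jaw": 40.0},
])

```text
time: 2.0
position: [0.5183, -0.2034, 0.0126]
tcp_rot: [-3.141, 0.001, -0.052]
ft_force: [-0.1, -0.4, -0.9]
finger_gap: 0.0399
gripper_force: 0.0
```

>>> play_rows([
  {"x": 0.0, "y": 0.0, "z": 0.0, "wx": 0.0, "wy": 0.0, "wz": 0.0, "jaw": 10.0},
  {"x": 0.0, "y": 0.0, "z": 0.0, "wx": 0.0, "wy": 0.0, "wz": 0.0, "jaw": 5.0},
  {"x": 0.0, "y": 0.0, "z": 0.0, "wx": 0.0, "wy": 0.0, "wz": 0.0, "jaw": 5.0},
  {"x": 0.0, "y": 0.0, "z": 0.0, "wx": 0.0, "wy": 0.0, "wz": 0.0, "jaw": 5.0},
  {"x": 0.0, "y": 0.0, "z": 0.0, "wx": 0.0, "wy": 0.0, "wz": 0.0, "jaw": 5.0},
  {"x": 0.0, "y": 0.0, "z": 0.0, "wx": 0.0, "wy": 0.0, "wz": 0.0, "jaw": 5.0},
])

```text
time: 2.6
position: [0.5203, -0.2036, 0.0149]
tcp_rot: [3.14, -0.003, -0.05]
ft_force: [-0.5, -1.0, 7.0]
finger_gap: 0.014
gripper_force: 60.4
```

```bash
python3 - <<'E'
from station import ctrl
import cv2
d=ctrl.get_image("scene");cv2.imwrite("pics/g1.png",cv2.resize(d["pixels"][210:370,150:360,::-1],None,fx=3.5,fy=3.5,interpolation=2))
E
```

```text
(no output)
```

View pics/g1.png

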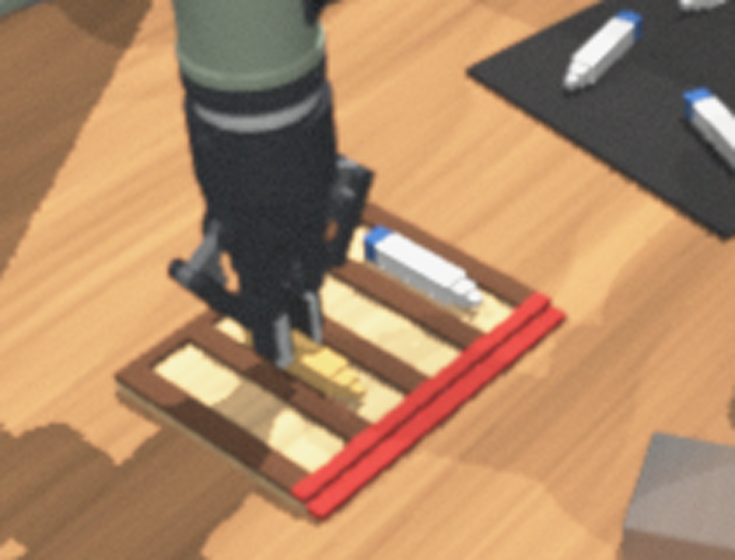

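The crop shows the fingers closed around the brass shank at about (295,335), with its tip at (350,385) towards the red end. The grasp looks sound, so I'll lift.

>>> play_rows([
  {"x": 0.0, "y": 0.0, "z": 0.04, "wx": 0.0, "wy": 0.0, "wz": 0.0, "jaw": 5.0},
  {"x": 0.0, "y": 0.0, "z": 0.12, "wx": 0.0, "wy": 0.0, "wz": 0.0, "jaw": 5.0},
  {"x": 0.0, "y": 0.0, "z": 0.25, "wx": 0.0, "wy": 0.0, "wz": 0.0, "jaw": 5.0},
  {"x": 0.0, "y": 0.0, "z": 0.4, "wx": 0.0, "wy": 0.0, "wz": 0.0, "jaw": 5.0},
  {"x": 0.0, "y": 0.0, "z": 0.4, "wx": 0.0, "wy": 0.0, "wz": 0.0, "jaw": 5.0},
  {"x": 0.0, "y": 0.0, "z": 0.4, "wx": 0.0, "wy": 0.0, "wz": 0.0, "jaw": 5.0},
])

```text
time: 3.25
position: [0.5196, -0.2029, 0.1144]
tcp_rot: [3.141, -0.002, -0.05]
ft_force: [0.0, 0.2, -1.7]
finger_gap: 0.0138
gripper_force: 59.5
```

```bash
python3 - <<'E'
from station import ctrl
import cv2,numpy as np
s=ctrl.observe();print(s["position"],s["finger_gap"],s["gripper_force"],s["ft_force"])
d=ctrl.get_image("scene");cv2.imwrite("pics/g2.png",cv2.resize(d["pixels"][170:370,150:360,::-1],None,fx=2.8,fy=2.8,interpolation=2))
E
```

```text
[ 0.51963883 -0.20288714  0.1144486 ] 0.013781019645188028 59.48530733585358 [ 0.01472024  0.15456684 -1.67770928]
```

View pics/g2.png

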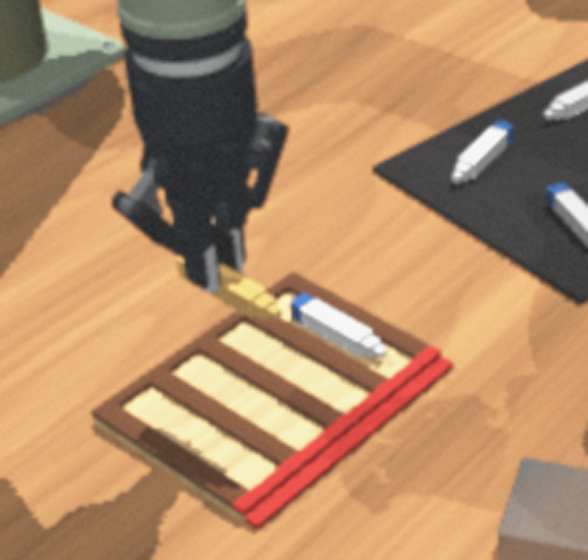

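The brass is held at (235,290) in the crop and the tray lanes below it are clear. Next I carry it to the mat's free quarter.

>>> play_rows([
  {"x": 0.05, "y": 0.15, "z": 0.0, "wx": 0.0, "wy": 0.0, "wz": 0.0, "jaw": 5.0},
  {"x": 0.1, "y": 0.3, "z": 0.0, "wx": 0.0, "wy": 0.0, "wz": 0.0, "jaw": 5.0},
  {"x": 0.1, "y": 0.45, "z": 0.0, "wx": 0.0, "wy": 0.0, "wz": 0.0, "jaw": 5.0},
  {"x": 0.1, "y": 0.6, "z": 0.0, "wx": 0.0, "wy": 0.0, "wz": 0.0, "jaw": 5.0},
  {"x": 0.1, "y": 0.75, "z": 0.0, "wx": 0.0, "wy": 0.0, "wz": 0.0, "jaw": 5.0},
  {"x": 0.1, "y": 0.95, "z": 0.0, "wx": 0.0, "wy": 0.0, "wz": 0.0, "jaw": 5.0},
  {"x": 0.1, "y": 0.95, "z": 0.0, "wx": 0.0, "wy": 0.0, "wz": 0.0, "jaw": 5.0},
  {"x": 0.1, "y": 0.95, "z": 0.0, "wx": 0.0, "wy": 0.0, "wz": 0.0, "jaw": 5.0},
])

```text
time: 4.1
position: [0.5422, 0.0361, 0.1111]
tcp_rot: [3.141, 0.005, -0.047]
ft_force: [-0.6, -0.4, -2.1]
finger_gap: 0.0136
gripper_force: 59.5
```

>>> play_rows([
  {"x": 0.05, "y": 0.15, "z": 0.0, "wx": 0.0, "wy": 0.0, "wz": 0.0, "jaw": 5.0},
  {"x": 0.1, "y": 0.3, "z": 0.0, "wx": 0.0, "wy": 0.0, "wz": 0.0, "jaw": 5.0},
  {"x": 0.16, "y": 0.45, "z": 0.0, "wx": 0.0, "wy": 0.0, "wz": 0.0, "jaw": 5.0},
  {"x": 0.16, "y": 0.6, "z": 0.0, "wx": 0.0, "wy": 0.0, "wz": 0.0, "jaw": 5.0},
  {"x": 0.16, "y": 0.75, "z": 0.0, "wx": 0.0, "wy": 0.0, "wz": 0.0, "jaw": 5.0},
  {"x": 0.16, "y": 0.942, "z": 0.0, "wx": 0.0, "wy": 0.0, "wz": 0.0, "jaw": 5.0},
  {"x": 0.16, "y": 0.942, "z": 0.0, "wx": 0.0, "wy": 0.0, "wz": 0.0, "jaw": 5.0},
  {"x": 0.16, "y": 0.942, "z": -0.1, "wx": 0.0, "wy": 0.0, "wz": 0.0, "jaw": 5.0},
  {"x": 0.16, "y": 0.942, "z": -0.24, "wx": 0.0, "wy": 0.0, "wz": 0.0, "jaw": 5.0},
  {"x": 0.16, "y": 0.942, "z": -0.32, "wx": 0.0, "wy": 0.0, "wz": 0.0, "jaw": 5.0},
  {"x": 0.16, "y": 0.942, "z": -0.36, "wx": 0.0, "wy": 0.0, "wz": 0.0, "jaw": 5.0},
  {"x": 0.16, "y": 0.942, "z": -0.36, "wx": 0.0, "wy": 0.0, "wz": 0.0, "jaw": 5.0},
  {"x": 0.16, "y": 0.942, "z": -0.36, "wx": 0.0, "wy": 0.0, "wz": 0.0, "jaw": 5.0},
])

```text
time: 5.4
position: [0.5851, 0.2695, 0.0238]
tcp_rot: [-3.141, -0.001, -0.051]
ft_force: [-0.2, 0.6, -1.0]
finger_gap: 0.014
gripper_force: 59.6
```

>>> play_rows([
  {"x": 0.0, "y": 0.0, "z": -0.014, "wx": 0.0, "wy": 0.0, "wz": 0.0, "jaw": 5.0},
  {"x": 0.0, "y": 0.0, "z": -0.028, "wx": 0.0, "wy": 0.0, "wz": 0.0, "jaw": 5.0},
  {"x": 0.0, "y": 0.0, "z": -0.03, "wx": 0.0, "wy": 0.0, "wz": 0.0, "jaw": 5.0},
  {"x": 0.0, "y": 0.0, "z": -0.03, "wx": 0.0, "wy": 0.0, "wz": 0.0, "jaw": 5.0},
])

```text
time: 5.8
position: [0.5842, 0.2703, 0.016]
tcp_rot: [-3.141, -0.0, -0.05]
ft_force: [-0.5, -0.6, -1.4]
finger_gap: 0.0136
gripper_force: 59.6
```

>>> play_rows([
  {"x": 0.0, "y": 0.0, "z": -0.004, "wx": 0.0, "wy": 0.0, "wz": 0.0, "jaw": 5.0},
  {"x": 0.0, "y": 0.0, "z": -0.007, "wx": 0.0, "wy": 0.0, "wz": 0.0, "jaw": 5.0},
  {"x": 0.0, "y": 0.0, "z": -0.007, "wx": 0.0, "wy": 0.0, "wz": 0.0, "jaw": 5.0},
  {"x": 0.0, "y": 0.0, "z": -0.007, "wx": 0.0, "wy": 0.0, "wz": 0.0, "jaw": 18.0},
  {"x": 0.0, "y": 0.0, "z": -0.007, "wx": 0.0, "wy": 0.0, "wz": 0.0, "jaw": 30.0},
  {"x": 0.0, "y": 0.0, "z": -0.007, "wx": 0.0, "wy": 0.0, "wz": 0.0, "jaw": 40.0},
  {"x": 0.0, "y": 0.0, "z": -0.007, "wx": 0.0, "wy": 0.0, "wz": 0.0, "jaw": 40.0},
  {"x": 0.0, "y": 0.0, "z": 0.05, "wx": 0.0, "wy": 0.0, "wz": 0.0, "jaw": 40.0},
  {"x": 0.0, "y": 0.0, "z": 0.2, "wx": 0.0, "wy": 0.0, "wz": 0.0, "jaw": 40.0},
  {"x": 0.0, "y": 0.0, "z": 0.36, "wx": 0.0, "wy": 0.0, "wz": 0.0, "jaw": 40.0},
  {"x": 0.0, "y": 0.0, "z": 0.36, "wx": 0.0, "wy": 0.0, "wz": 0.0, "jaw": 40.0},
])

```text
time: 6.9
position: [0.5897, 0.272, 0.1147]
tcp_rot: [-3.136, -0.014, -0.05]
ft_force: [0.0, 0.8, 1.2]
finger_gap: 0.04
gripper_force: 0.0
```

>>> play_rows([
  {"x": 0.02, "y": -0.2, "z": 0.0, "wx": 0.0, "wy": 0.0, "wz": -0.09, "jaw": 40.0},
  {"x": 0.04, "y": -0.4, "z": 0.0, "wx": 0.0, "wy": 0.0, "wz": -0.18, "jaw": 40.0},
  {"x": 0.046, "y": -0.622, "z": 0.0, "wx": 0.0, "wy": 0.0, "wz": -0.268, "jaw": 40.0},
  {"x": 0.046, "y": -0.622, "z": 0.0, "wx": 0.0, "wy": 0.0, "wz": -0.268, "jaw": 40.0},
  {"x": 0.046, "y": -0.622, "z": 0.0, "wx": 0.0, "wy": 0.0, "wz": -0.268, "jaw": 40.0},
  {"x": 0.046, "y": -0.622, "z": 0.0, "wx": 0.0, "wy": 0.0, "wz": -0.268, "jaw": 40.0},
])

```text
time: 7.5
position: [0.5957, 0.1155, 0.1061]
tcp_rot: [-3.141, 0.0, -0.471]
ft_force: [-0.2, 0.1, 0.3]
finger_gap: 0.04
gripper_force: 0.0
```

>>> play_rows([
  {"x": 0.0, "y": -0.003, "z": -0.15, "wx": 0.0, "wy": 0.0, "wz": 0.0, "jaw": 40.0},
  {"x": 0.0, "y": -0.003, "z": -0.28, "wx": 0.0, "wy": 0.0, "wz": 0.0, "jaw": 40.0},
  {"x": 0.0, "y": -0.003, "z": -0.34, "wx": 0.0, "wy": 0.0, "wz": 0.0, "jaw": 40.0},
  {"x": 0.0, "y": -0.003, "z": -0.374, "wx": 0.0, "wy": 0.0, "wz": 0.0, "jaw": 40.0},
  {"x": 0.0, "y": -0.003, "z": -0.374, "wx": 0.0, "wy": 0.0, "wz": 0.0, "jaw": 40.0},
  {"x": 0.0, "y": -0.003, "z": -0.374, "wx": 0.0, "wy": 0.0, "wz": 0.0, "jaw": 20.0},
  {"x": 0.0, "y": -0.003, "z": -0.374, "wx": 0.0, "wy": 0.0, "wz": 0.0, "jaw": 5.0},
  {"x": 0.0, "y": -0.003, "z": -0.374, "wx": 0.0, "wy": 0.0, "wz": 0.0, "jaw": 5.0},
  {"x": 0.0, "y": -0.003, "z": -0.374, "wx": 0.0, "wy": 0.0, "wz": 0.0, "jaw": 5.0},
  {"x": 0.0, "y": -0.003, "z": -0.374, "wx": 0.0, "wy": 0.0, "wz": 0.0, "jaw": 5.0},
])

```text
time: 8.5
position: [0.5975, 0.1143, 0.0144]
tcp_rot: [-3.139, -0.003, -0.471]
ft_force: [-0.7, 0.7, 5.8]
finger_gap: 0.0139
gripper_force: 60.8
```

>>> play_rows([
  {"x": 0.0, "y": 0.0, "z": 0.04, "wx": 0.0, "wy": 0.0, "wz": 0.0, "jaw": 5.0},
  {"x": 0.0, "y": 0.0, "z": 0.12, "wx": 0.0, "wy": 0.0, "wz": 0.0, "jaw": 5.0},
  {"x": 0.0, "y": 0.0, "z": 0.25, "wx": 0.0, "wy": 0.0, "wz": 0.0, "jaw": 5.0},
  {"x": 0.0, "y": 0.0, "z": 0.4, "wx": 0.0, "wy": 0.0, "wz": 0.0, "jaw": 5.0},
  {"x": 0.0, "y": 0.0, "z": 0.4, "wx": 0.0, "wy": 0.0, "wz": 0.0, "jaw": 5.0},
  {"x": 0.0, "y": 0.0, "z": 0.4, "wx": 0.0, "wy": 0.0, "wz": 0.0, "jaw": 5.0},
])

```text
time: 9.1
position: [0.5961, 0.1138, 0.1136]
tcp_rot: [-3.141, -0.002, -0.471]
ft_force: [-0.4, 0.5, -1.4]
finger_gap: 0.0142
gripper_force: 59.9
```

```bash
python3 - <<'E'
from station import ctrl
from h import *
d=ctrl.get_image("top")
for o in punches(d):print(*o)
E
```

```text
[175, 233, 5, 36, 89] 0 ctr [585.7 274.4] LxW [ 4.7 67.6] shank [594.7 274. ] dir 177.4 z 26.1
[373, 260, 10, 42, 352] 38 ctr [ 530.3 -108.7] LxW [16.5 79. ] shank [ 521.3 -108.2] dir -3.4 z 22.7
[155, 287, 20, 11, 165] 34 ctr [506.4 292.8] LxW [16.1 36.7] shank [508.1 301.6] dir -101.0 z 23.7
```

>>> play_rows([
  {"x": -0.05, "y": -0.15, "z": 0.0, "wx": 0.0, "wy": 0.0, "wz": 0.05, "jaw": 5.0},
  {"x": -0.1, "y": -0.3, "z": 0.0, "wx": 0.0, "wy": 0.0, "wz": 0.1, "jaw": 5.0},
  {"x": -0.15, "y": -0.45, "z": 0.0, "wx": 0.0, "wy": 0.0, "wz": 0.15, "jaw": 5.0},
  {"x": -0.2, "y": -0.6, "z": 0.0, "wx": 0.0, "wy": 0.0, "wz": 0.2, "jaw": 5.0},
  {"x": -0.25, "y": -0.75, "z": 0.0, "wx": 0.0, "wy": 0.0, "wz": 0.25, "jaw": 5.0},
  {"x": -0.302, "y": -0.9, "z": 0.0, "wx": 0.0, "wy": 0.0, "wz": 0.278, "jaw": 5.0},
  {"x": -0.302, "y": -0.9, "z": 0.0, "wx": 0.0, "wy": 0.0, "wz": 0.278, "jaw": 5.0},
  {"x": -0.302, "y": -0.9, "z": 0.0, "wx": 0.0, "wy": 0.0, "wz": 0.278, "jaw": 5.0},
  {"x": -0.302, "y": -0.9, "z": 0.0, "wx": 0.0, "wy": 0.0, "wz": 0.278, "jaw": 5.0},
])

```text
time: 10.05
position: [0.5193, -0.11, 0.1109]
tcp_rot: [-3.14, 0.003, -0.035]
ft_force: [-1.0, 0.6, -1.8]
finger_gap: 0.0136
gripper_force: 59.9
```

```bash
python3 - <<'E'
from station import ctrl
from h import *
d=ctrl.get_image("top")
for o in punches(d):print(*o)
d=ctrl.get_image("scene");cv2.imwrite("pics/s3.png",d["pixels"][130:400,150:560,::-1])
E
```

```text
[175, 224, 12, 46, 376] 0 ctr [593.6 267.8] LxW [17.4 87.1] shank [584.6 268.1] dir -2.3 z 22.7
[155, 287, 47, 15, 362] 32 ctr [501.7 267.7] LxW [16.1 87.8] shank [503.4 276.6] dir -100.6 z 23.1
[223, 300, 47, 12, 367] 36 ctr [482.  140.2] LxW [16.2 87.4] shank [481.  149.1] dir -83.7 z 23.1
```

View pics/s3.png

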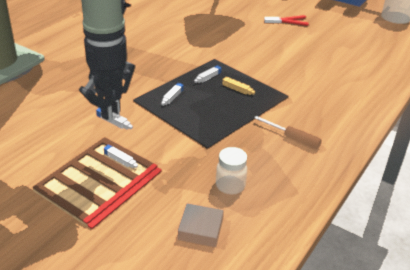

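The brass lies flat on the mat at (238,86) in the crop. The held punch at (120,120) points towards the red end, so I'll lower it into lane 3.

>>> play_rows([
  {"x": 0.0, "y": -0.15, "z": 0.0, "wx": 0.0, "wy": 0.0, "wz": 0.0, "jaw": 5.0},
  {"x": 0.004, "y": -0.3, "z": 0.0, "wx": 0.0, "wy": 0.0, "wz": 0.0, "jaw": 5.0},
  {"x": 0.004, "y": -0.35, "z": 0.0, "wx": 0.0, "wy": 0.0, "wz": 0.0, "jaw": 5.0},
  {"x": 0.004, "y": -0.35, "z": 0.0, "wx": 0.0, "wy": 0.0, "wz": 0.0, "jaw": 5.0},
  {"x": 0.004, "y": -0.35, "z": -0.1, "wx": 0.0, "wy": 0.0, "wz": 0.0, "jaw": 5.0},
  {"x": 0.004, "y": -0.35, "z": -0.2, "wx": 0.0, "wy": 0.0, "wz": 0.0, "jaw": 5.0},
  {"x": 0.004, "y": -0.35, "z": -0.3, "wx": 0.0, "wy": 0.0, "wz": 0.0, "jaw": 5.0},
  {"x": 0.004, "y": -0.35, "z": -0.34, "wx": 0.0, "wy": 0.0, "wz": 0.0, "jaw": 5.0},
  {"x": 0.004, "y": -0.35, "z": -0.36, "wx": 0.0, "wy": 0.0, "wz": 0.0, "jaw": 5.0},
  {"x": 0.004, "y": -0.35, "z": -0.36, "wx": 0.0, "wy": 0.0, "wz": 0.0, "jaw": 5.0},
  {"x": 0.004, "y": -0.35, "z": -0.36, "wx": 0.0, "wy": 0.0, "wz": 0.0, "jaw": 5.0},
])

```text
time: 11.25
position: [0.5222, -0.1987, 0.0235]
tcp_rot: [3.141, -0.002, -0.034]
ft_force: [-0.1, 0.4, -0.8]
finger_gap: 0.0142
gripper_force: 59.9
```

>>> play_rows([
  {"x": 0.0, "y": 0.0, "z": -0.015, "wx": 0.0, "wy": 0.0, "wz": 0.0, "jaw": 5.0},
  {"x": 0.0, "y": 0.0, "z": -0.03, "wx": 0.0, "wy": 0.0, "wz": 0.0, "jaw": 5.0},
  {"x": 0.0, "y": 0.0, "z": -0.037, "wx": 0.0, "wy": 0.0, "wz": 0.0, "jaw": 5.0},
  {"x": 0.0, "y": 0.0, "z": -0.037, "wx": 0.0, "wy": 0.0, "wz": 0.0, "jaw": 5.0},
  {"x": 0.0, "y": 0.0, "z": -0.037, "wx": 0.0, "wy": 0.0, "wz": 0.0, "jaw": 18.0},
  {"x": 0.0, "y": 0.0, "z": -0.037, "wx": 0.0, "wy": 0.0, "wz": 0.0, "jaw": 26.0},
  {"x": 0.0, "y": 0.0, "z": -0.037, "wx": 0.0, "wy": 0.0, "wz": 0.0, "jaw": 32.0},
  {"x": 0.0, "y": 0.0, "z": -0.037, "wx": 0.0, "wy": 0.0, "wz": 0.0, "jaw": 32.0},
  {"x": 0.0, "y": 0.0, "z": 0.03, "wx": 0.0, "wy": 0.0, "wz": 0.0, "jaw": 32.0},
  {"x": 0.0, "y": 0.0, "z": 0.18, "wx": 0.0, "wy": 0.0, "wz": 0.0, "jaw": 32.0},
  {"x": 0.0, "y": 0.0, "z": 0.36, "wx": 0.0, "wy": 0.0, "wz": 0.0, "jaw": 40.0},
  {"x": 0.0, "y": 0.0, "z": 0.36, "wx": 0.0, "wy": 0.0, "wz": 0.0, "jaw": 40.0},
  {"x": 0.0, "y": 0.0, "z": 0.36, "wx": 0.0, "wy": 0.0, "wz": 0.0, "jaw": 40.0},
])

```text
time: 12.55
position: [0.5222, -0.1992, 0.1139]
tcp_rot: [3.14, -0.003, -0.035]
ft_force: [0.2, -0.4, -0.5]
finger_gap: 0.04
gripper_force: 0.0
```

>>> play_rows([
  {"x": -0.02, "y": 0.1, "z": 0.0, "wx": 0.0, "wy": 0.0, "wz": 0.09, "jaw": 40.0},
  {"x": -0.04, "y": 0.2, "z": 0.0, "wx": 0.0, "wy": 0.0, "wz": 0.18, "jaw": 40.0},
  {"x": -0.06, "y": 0.3, "z": 0.0, "wx": 0.0, "wy": 0.0, "wz": 0.27, "jaw": 40.0},
  {"x": -0.08, "y": 0.4, "z": 0.0, "wx": 0.0, "wy": 0.0, "wz": 0.36, "jaw": 40.0},
  {"x": -0.1, "y": 0.5, "z": 0.0, "wx": 0.0, "wy": 0.0, "wz": 0.45, "jaw": 40.0},
  {"x": -0.12, "y": 0.6, "z": 0.0, "wx": 0.0, "wy": 0.0, "wz": 0.54, "jaw": 40.0},
  {"x": -0.14, "y": 0.7, "z": 0.0, "wx": 0.0, "wy": 0.0, "wz": 0.63, "jaw": 40.0},
  {"x": -0.16, "y": 0.8, "z": 0.0, "wx": 0.0, "wy": 0.0, "wz": 0.72, "jaw": 40.0},
  {"x": -0.16, "y": 0.9, "z": 0.0, "wx": 0.0, "wy": 0.0, "wz": 0.81, "jaw": 40.0},
  {"x": -0.16, "y": 0.9, "z": 0.0, "wx": 0.0, "wy": 0.0, "wz": 0.81, "jaw": 40.0},
  {"x": -0.16, "y": 0.9, "z": 0.0, "wx": 0.0, "wy": 0.0, "wz": 0.81, "jaw": 40.0},
])

```text
time: 13.65
position: [0.4799, 0.0267, 0.1108]
tcp_rot: [-3.139, 0.001, 1.237]
ft_force: [-0.4, 0.2, -0.2]
finger_gap: 0.0401
gripper_force: 0.0
```

```bash
python3 - <<'E'
from station import ctrl
from h import *
d=ctrl.get_image("top")
for o in punches(d):print(*o)
E
```

```text
[175, 224, 12, 46, 374] 0 ctr [593.6 267.5] LxW [17.7 87.1] shank [584.6 267.9] dir -2.6 z 22.6
[421, 259, 10, 46, 367] 41 ctr [ 528.8 -200.1] LxW [17.2 86.2] shank [ 519.8 -199.8] dir -1.6 z 22.7
[373, 260, 10, 42, 350] 37 ctr [ 530.3 -108.7] LxW [16.4 79. ] shank [ 521.3 -108.2] dir -3.4 z 23.0
[155, 287, 44, 15, 349] 32 ctr [502.3 271. ] LxW [16.1 81. ] shank [504.  279.9] dir -100.6 z 23.3
[223, 301, 30, 12, 249] 36 ctr [480.2 155.9] LxW [16.3 55.7] shank [479.2 164.9] dir -83.8 z 23.6
```

>>> play_rows([
  {"x": 0.004, "y": 0.16, "z": 0.0, "wx": 0.0, "wy": 0.0, "wz": 0.09, "jaw": 40.0},
  {"x": 0.004, "y": 0.32, "z": 0.0, "wx": 0.0, "wy": 0.0, "wz": 0.18, "jaw": 40.0},
  {"x": 0.004, "y": 0.492, "z": 0.0, "wx": 0.0, "wy": 0.0, "wz": 0.283, "jaw": 40.0},
  {"x": 0.004, "y": 0.492, "z": 0.0, "wx": 0.0, "wy": 0.0, "wz": 0.283, "jaw": 40.0},
  {"x": 0.004, "y": 0.492, "z": 0.0, "wx": 0.0, "wy": 0.0, "wz": 0.283, "jaw": 40.0},
  {"x": 0.004, "y": 0.492, "z": -0.15, "wx": 0.0, "wy": 0.0, "wz": 0.283, "jaw": 40.0},
  {"x": 0.004, "y": 0.492, "z": -0.29, "wx": 0.0, "wy": 0.0, "wz": 0.283, "jaw": 40.0},
  {"x": 0.004, "y": 0.492, "z": -0.35, "wx": 0.0, "wy": 0.0, "wz": 0.283, "jaw": 40.0},
  {"x": 0.004, "y": 0.492, "z": -0.39, "wx": 0.0, "wy": 0.0, "wz": 0.283, "jaw": 40.0},
  {"x": 0.004, "y": 0.492, "z": -0.39, "wx": 0.0, "wy": 0.0, "wz": 0.283, "jaw": 40.0},
  {"x": 0.004, "y": 0.492, "z": -0.39, "wx": 0.0, "wy": 0.0, "wz": 0.283, "jaw": 40.0},
])

```text
time: 14.8
position: [0.4831, 0.1487, 0.0154]
tcp_rot: [3.14, 0.0, 1.68]
ft_force: [0.3, 0.5, 1.0]
finger_gap: 0.0397
gripper_force: 0.0
```

>>> play_rows([
  {"x": 0.0, "y": 0.0, "z": 0.0, "wx": 0.0, "wy": 0.0, "wz": 0.0, "jaw": 20.0},
  {"x": 0.0, "y": 0.0, "z": 0.0, "wx": 0.0, "wy": 0.0, "wz": 0.0, "jaw": 5.0},
  {"x": 0.0, "y": 0.0, "z": 0.0, "wx": 0.0, "wy": 0.0, "wz": 0.0, "jaw": 5.0},
  {"x": 0.0, "y": 0.0, "z": 0.0, "wx": 0.0, "wy": 0.0, "wz": 0.0, "jaw": 5.0},
  {"x": 0.0, "y": 0.0, "z": 0.0, "wx": 0.0, "wy": 0.0, "wz": 0.0, "jaw": 5.0},
  {"x": 0.0, "y": 0.0, "z": 0.04, "wx": 0.0, "wy": 0.0, "wz": 0.0, "jaw": 5.0},
  {"x": 0.0, "y": 0.0, "z": 0.12, "wx": 0.0, "wy": 0.0, "wz": 0.0, "jaw": 5.0},
  {"x": 0.0, "y": 0.0, "z": 0.25, "wx": 0.0, "wy": 0.0, "wz": 0.0, "jaw": 5.0},
  {"x": 0.0, "y": 0.0, "z": 0.4, "wx": 0.0, "wy": 0.0, "wz": 0.0, "jaw": 5.0},
  {"x": 0.0, "y": 0.0, "z": 0.4, "wx": 0.0, "wy": 0.0, "wz": 0.0, "jaw": 5.0},
  {"x": 0.0, "y": 0.0, "z": 0.4, "wx": 0.0, "wy": 0.0, "wz": 0.0, "jaw": 5.0},
])

```text
time: 15.9
position: [0.4827, 0.1497, 0.116]
tcp_rot: [3.139, -0.0, 1.683]
ft_force: [0.3, -0.5, -1.3]
finger_gap: 0.0138
gripper_force: 58.9
```

>>> play_rows([
  {"x": 0.01, "y": -0.1, "z": 0.0, "wx": 0.0, "wy": 0.0, "wz": 0.09, "jaw": 5.0},
  {"x": 0.03, "y": -0.2, "z": 0.0, "wx": 0.0, "wy": 0.0, "wz": 0.18, "jaw": 5.0},
  {"x": 0.05, "y": -0.3, "z": 0.0, "wx": 0.0, "wy": 0.0, "wz": 0.27, "jaw": 5.0},
  {"x": 0.07, "y": -0.4, "z": 0.0, "wx": 0.0, "wy": 0.0, "wz": 0.36, "jaw": 5.0},
  {"x": 0.09, "y": -0.5, "z": 0.0, "wx": 0.0, "wy": 0.0, "wz": 0.45, "jaw": 5.0},
  {"x": 0.11, "y": -0.6, "z": 0.0, "wx": 0.0, "wy": 0.0, "wz": 0.54, "jaw": 5.0},
  {"x": 0.12, "y": -0.7, "z": 0.0, "wx": 0.0, "wy": 0.0, "wz": 0.63, "jaw": 5.0},
  {"x": 0.13, "y": -0.8, "z": 0.0, "wx": 0.0, "wy": 0.0, "wz": 0.72, "jaw": 5.0},
  {"x": 0.14, "y": -0.9, "z": 0.0, "wx": 0.0, "wy": 0.0, "wz": 0.81, "jaw": 5.0},
  {"x": 0.144, "y": -0.9, "z": 0.0, "wx": 0.0, "wy": 0.0, "wz": 0.907, "jaw": 5.0},
  {"x": 0.144, "y": -0.9, "z": 0.0, "wx": 0.0, "wy": 0.0, "wz": 0.907, "jaw": 5.0},
  {"x": 0.144, "y": -0.9, "z": 0.0, "wx": 0.0, "wy": 0.0, "wz": 0.907, "jaw": 5.0},
])

```text
time: 17.1
position: [0.5167, -0.0749, 0.1132]
tcp_rot: [3.14, -0.003, 3.104]
ft_force: [0.5, -0.0, -1.2]
finger_gap: 0.0136
gripper_force: 58.9
```

>>> play_rows([
  {"x": 0.0, "y": -0.12, "z": 0.0, "wx": 0.0, "wy": 0.0, "wz": 0.0, "jaw": 5.0},
  {"x": 0.0, "y": -0.25, "z": 0.0, "wx": 0.0, "wy": 0.0, "wz": 0.0, "jaw": 5.0},
  {"x": 0.0, "y": -0.4, "z": 0.0, "wx": 0.0, "wy": 0.0, "wz": 0.0, "jaw": 5.0},
  {"x": 0.0, "y": -0.55, "z": 0.0, "wx": 0.0, "wy": 0.0, "wz": 0.0, "jaw": 5.0},
  {"x": 0.0, "y": -0.677, "z": 0.0, "wx": 0.0, "wy": 0.0, "wz": 0.0, "jaw": 5.0},
  {"x": 0.0, "y": -0.677, "z": 0.0, "wx": 0.0, "wy": 0.0, "wz": 0.0, "jaw": 5.0},
  {"x": 0.0, "y": -0.677, "z": 0.0, "wx": 0.0, "wy": 0.0, "wz": 0.0, "jaw": 5.0},
  {"x": 0.0, "y": -0.677, "z": 0.0, "wx": 0.0, "wy": 0.0, "wz": 0.0, "jaw": 5.0},
])

```text
time: 17.9
position: [0.5176, -0.2431, 0.114]
tcp_rot: [3.14, -0.002, 3.107]
ft_force: [-0.5, 0.0, -1.9]
finger_gap: 0.0134
gripper_force: 59.0
```

```bash
python3 - <<'E'
from station import ctrl
from h import *
s=ctrl.observe();print(s["position"],s["tcp_rot"],s["qpos"])
d=ctrl.get_image("scene");cv2.imwrite("pics/s4.png",cv2.resize(d["pixels"][150:370,120:400,::-1],None,fx=2,fy=2))
E
```

```text
[ 0.51764139 -0.24310171  0.11404349] [ 3.14011209e+00 -1.56030812e-03  3.10721118e+00] [-5.90609547e-01  3.22992610e-01  1.65467595e+00  4.71663638e-04
  1.16603094e+00 -2.12720945e+00]
```

View pics/s4.png

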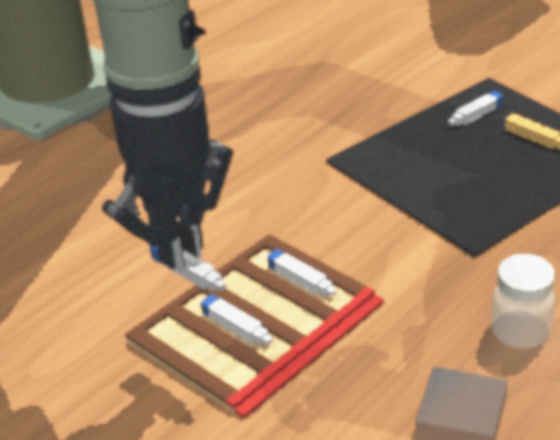

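The held punch at (190,268) points towards the red end. Steel punches lie in lanes 1 (300,273) and 3 (237,320), and lane 4 below is empty. I'll lower into it.

>>> play_rows([
  {"x": 0.0, "y": -0.005, "z": -0.1, "wx": 0.0, "wy": 0.0, "wz": 0.0, "jaw": 5.0},
  {"x": 0.0, "y": -0.005, "z": -0.2, "wx": 0.0, "wy": 0.0, "wz": 0.0, "jaw": 5.0},
  {"x": 0.0, "y": -0.005, "z": -0.3, "wx": 0.0, "wy": 0.0, "wz": 0.0, "jaw": 5.0},
  {"x": 0.0, "y": -0.005, "z": -0.34, "wx": 0.0, "wy": 0.0, "wz": 0.0, "jaw": 5.0},
  {"x": 0.0, "y": -0.005, "z": -0.36, "wx": 0.0, "wy": 0.0, "wz": 0.0, "jaw": 5.0},
  {"x": 0.0, "y": -0.005, "z": -0.375, "wx": 0.0, "wy": 0.0, "wz": 0.0, "jaw": 5.0},
  {"x": 0.0, "y": -0.005, "z": -0.375, "wx": 0.0, "wy": 0.0, "wz": 0.0, "jaw": 5.0},
  {"x": 0.0, "y": -0.005, "z": -0.375, "wx": 0.0, "wy": 0.0, "wz": 0.0, "jaw": 5.0},
])

```text
time: 18.75
position: [0.519, -0.2465, 0.0222]
tcp_rot: [-3.14, 0.002, 3.107]
ft_force: [0.0, -0.9, -1.5]
finger_gap: 0.0135
gripper_force: 59.0
```

>>> play_rows([
  {"x": 0.0, "y": 0.004, "z": -0.012, "wx": 0.0, "wy": 0.0, "wz": 0.0, "jaw": 5.0},
  {"x": 0.0, "y": 0.004, "z": -0.022, "wx": 0.0, "wy": 0.0, "wz": 0.0, "jaw": 5.0},
  {"x": 0.0, "y": 0.004, "z": -0.026, "wx": 0.0, "wy": 0.0, "wz": 0.0, "jaw": 5.0},
  {"x": 0.0, "y": 0.004, "z": -0.026, "wx": 0.0, "wy": 0.0, "wz": 0.0, "jaw": 5.0},
])

```text
time: 19.15
position: [0.5186, -0.2453, 0.0163]
tcp_rot: [-3.141, 0.001, 3.107]
ft_force: [-3.0, 1.6, 8.1]
finger_gap: 0.0136
gripper_force: 60.2
```

Contact (8 N). Now I release, rise and move off.

>>> play_rows([
  {"x": 0.0, "y": 0.0, "z": 0.0, "wx": 0.0, "wy": 0.0, "wz": 0.0, "jaw": 18.0},
  {"x": 0.0, "y": 0.0, "z": 0.0, "wx": 0.0, "wy": 0.0, "wz": 0.0, "jaw": 26.0},
  {"x": 0.0, "y": 0.0, "z": 0.0, "wx": 0.0, "wy": 0.0, "wz": 0.0, "jaw": 32.0},
  {"x": 0.0, "y": 0.0, "z": 0.0, "wx": 0.0, "wy": 0.0, "wz": 0.0, "jaw": 32.0},
  {"x": 0.0, "y": 0.0, "z": 0.05, "wx": 0.0, "wy": 0.0, "wz": 0.0, "jaw": 32.0},
  {"x": 0.0, "y": 0.0, "z": 0.2, "wx": 0.0, "wy": 0.0, "wz": 0.0, "jaw": 32.0},
  {"x": 0.0, "y": 0.0, "z": 0.4, "wx": 0.0, "wy": 0.0, "wz": 0.0, "jaw": 32.0},
  {"x": -0.2, "y": -0.2, "z": 0.5, "wx": 0.0, "wy": 0.0, "wz": 0.0, "jaw": 32.0},
  {"x": -0.4, "y": -0.4, "z": 0.6, "wx": 0.0, "wy": 0.0, "wz": 0.0, "jaw": 32.0},
  {"x": -0.6, "y": -0.6, "z": 0.6, "wx": 0.0, "wy": 0.0, "wz": 0.0, "jaw": 32.0},
  {"x": -0.6, "y": -0.8, "z": 0.6, "wx": 0.0, "wy": 0.0, "wz": 0.0, "jaw": 32.0},
  {"x": -0.6, "y": -0.8, "z": 0.6, "wx": 0.0, "wy": 0.0, "wz": 0.0, "jaw": 32.0},
  {"x": -0.6, "y": -0.8, "z": 0.6, "wx": 0.0, "wy": 0.0, "wz": 0.0, "jaw": 32.0},
])

```text
time: 20.45
position: [0.3659, -0.4504, 0.1669]
tcp_rot: [-3.136, 0.001, 3.102]
ft_force: [0.8, 0.4, 0.2]
finger_gap: 0.032
gripper_force: 0.0
```

```bash
python3 - <<'E'
from station import ctrl
from h import *
d=ctrl.get_image("top")
for o in punches(d):print(*o)
cv2.imwrite("pics/t5.png",d["pixels"][180:360,110:490,::-1].repeat(2,0).repeat(2,1))
E
```

```text
[175, 225, 11, 45, 361] 0 ctr [592.6 268. ] LxW [17.1 85. ] shank [583.6 268.3] dir -2.3 z 22.7
[373, 257, 10, 45, 360] 39 ctr [ 533.  -108.9] LxW [16.4 84.5] shank [ 524.  -108.4] dir -3.4 z 22.6
[421, 262, 10, 43, 353] 38 ctr [ 525.7 -200.5] LxW [16.9 80.3] shank [ 516.7 -199.9] dir -3.9 z 22.7
[446, 263, 9, 45, 369] 35 ctr [ 522.4 -246.7] LxW [15.3 84.1] shank [ 513.4 -246.4] dir -1.8 z 22.7
[155, 287, 47, 15, 365] 33 ctr [501.8 267.9] LxW [16.1 87.4] shank [503.4 276.8] dir -100.6 z 23.0
```

View pics/t5.png

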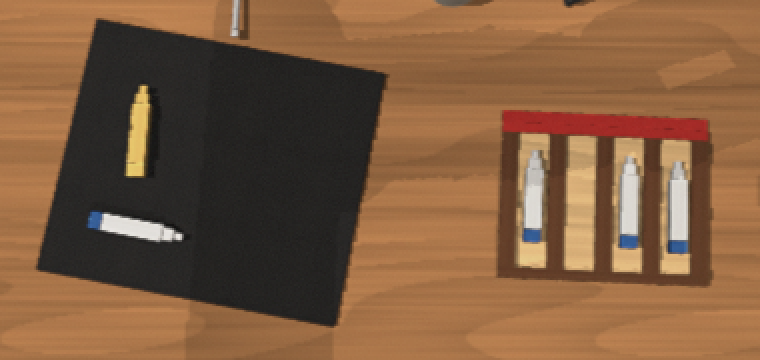

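The final view shows steel punches in lanes 1, 3 and 4 at (533,195), (629,200) and (678,207), tips to the red rim, with lane 2 empty. The brass (138,130) and the spare steel punch (135,227) lie flat on the mat. All tops measure about 22.7 mm.

```bash
python3 -c "
from station import ctrl
print(ctrl.sign_off())"
```

```text
the job is handed in; nothing more can be done
None
```

The job is handed in, with no verdict returned: three blue-headed steel punches lie flat in lanes 1, 3 and 4 with tips to the red end, the brass and spare steel punches lie flat on the mat, and I kept the arm clear of the jar, screwdriver and block.

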